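Lay out the plating place

ROBOT

A 6-joint arm with a two-finger parallel gripper is mounted at the origin on the work surface. World frame = base frame: x ahead of the robot, y to its left, z up, the work surface at z = 0. Lengths are in m, angles in rad, forces in N, time in s.
With the tool pointing down it reaches from about 0.275 to 0.85 m from the base axis. Payload 5.2 kg.
Tool frame: the origin (TCP) lies at the very end of the fingers, on their centre line; the grasp point (between the pads) lies 19 mm behind it; z points along the fingers, y is the direction in which the jaws open and shut (so a half turn about z gives the same grasp; the last joint's range is limited). The gripper opens to 85 mm and grips with 20 to 120 N. Pads are 22 mm wide; open, the fingers measure 114 mm over their backs; the gripper's body (76 mm by 85 mm) begins 54 mm behind the grasp point. The pads swing forward as they close: fully open they stand 13 mm farther back than shut.
Start: joints at [-1.457, 0.259, 1.535, -0, 1.348, -0.203], TCP at [0.171, -0.523, 0.198] pointing down, gripper open.
Joint ranges: [-3.14, 3.14], [-0.91, 2.08], [0.19, 2.58], [-1.22, 4.36], [0.22, 2.71], [-3.12, 3.12]. Speed limits (rad/s): [2.57, 2.57, 3.14, 3.14, 3.14, 3.14].

INTERFACE

Orientations are given as a unit quaternion [w, x, y, z].
In Python, from rig import telemetry, camera, env gives the robot as it stands.
- The arm moves only by the tool arm_command, never from a script. Its arguments are lists of equal length, an entry for each row: "claw": the gripper command: -1 is shut, 1 is fully open, values between are in proportion; "linear": the shift along the tool's x, y, z in mm, a list of three; "twist": the turn, a rotation vector about the tool's x, y, z in degrees, a list of three. In form: {"claw": [claw, ...], "linear": [[x, y, z], ...], "twist": [[ax, ay, az], ...]}. A call has 1 to 8 rows; each row is the pose to reach, as a shift and turn from the pose commanded when the call began, along the tool's axes at that moment; what a row does not reach only later rows make up. A row lasts 1/12 s, in which the tool goes at most 41.7 mm and 7.16 degrees, less where a joint would pass 70% of its speed; a pose out of reach is approached as far as the arm can. A call with a gripper value outside its range is refused whole. The fingers move at their own pace and stop on an object; "force" is the grip in N (left out, the last holds). Time passes only in rows, so rows that repeat a pose let the fingers close. It gives the time, the measured TCP pose, the force and the opening at its end, in the units of the state.
- telemetry.get_obs(): the state, without advancing time (a new reading comes with each control period).
- camera(name): name is "side" or "top" or "wrist"; returns a dict with "frame" (400x640x3 uint8, red, green, blue), "range_z" (400x640 float32, m along the optical axis (not along the pixel's ray), 0 where there is no reading), "vertical_fov" (degrees; the focal length in pixels is half the picture's height over the tangent of half this angle, whatever the lens; pixels are square), "cx", "cy" (the principal point, pixels), "R" (3x3) and "t" (3): a world point X has camera coordinates R X + t. Camera axes: x right, y down, z forward; pixel columns grow to the right and rows downward; lengths in m; the calibration is good to about 2 mm. A picture is of the moment at which its call begins.
- env.hand_in(): hands the job in, once; it reports no verdict.
The state is a dict: "time_s": time; "q": joint angles; "qd": joint speeds; "effort": joint torques, N m; "tcp_pos": TCP position; "eef_rot": TCP orientation; "ft_force": force on the tool from outside, world axes, zero at the start; "ft_torque": the same for the moment, N m; "gripper_width": opening from 0.0 (shut) to 1.0 (fully open).
Only numpy, scipy, OpenCV 4.12 (cv2) and the standard library are available. Lean on these libraries where they do the work, as an engineer would, in place of code of your own. Each camera call takes 0.05 s, during which the arm holds its last target. There are 200 camera calls.

TASK

Lay out the plating place: stand the amber bottle in the middle of the cork disc in front of the tube rack and the small vial in the middle of the cork disc in front of the vortex mixer, put the larger of the two loose agar dishes in the middle of the black tile between the two discs, and the smaller one centred on top of it. Set each thing down rather than dropping it, knock none of them over, and leave the stack of big dishes alone.

Things in the scene. Friction and masses are not known exactly. Their poses are not given: they have to be found in the camera images.
- bottle: Loose amber glass reagent bottle, closed, about 0.22 kg: round body 58 mm diameter up to 86 mm, a short shoulder, and a white round screw cap 38 mm diameter from 98 to 118 mm (its top). The tallest loose thing. Starts upright on the bench in one of four places in a row nearest the robot. Origin: centre of its underside; z up along its axis.
- vial: Loose small sample vial, closed, about 40 g: pale clear body 27 mm diameter, white cap 28 mm diameter from 44 mm to its top at 60 mm. Starts upright in one of the four places of the near row. Origin: centre of its underside; z up along its axis.
- dish_large: Loose closed culture dish, a flat round clear plastic disc with amber agar in it, 60 mm diameter, 20 mm high, flat top, about 45 g. Starts flat in one of the four places of the near row. Origin: centre of its underside; z up.
- dish_small: Loose closed culture dish of the same look but smaller: 40 mm diameter, 16 mm high, about 25 g. Starts flat in one of the four places of the near row. Origin: centre of its underside; z up.
- coaster_rack: Fixed cork disc, 90 mm diameter, 5 mm thick, lying on the bench in front of the tube rack (about 140 mm from the rack's centre, on its robot side). Origin: centre of its underside, on the bench (its top is at z = 5 mm).
- coaster_mixer: Fixed cork disc, same as the other, 90 mm diameter, 5 mm thick, lying on the bench in front of the vortex mixer (about 140 mm from the mixer's centre, on its robot side). Origin: centre of its underside, on the bench (its top is at z = 5 mm).
- tile: Fixed black viewing tile, 90 mm square, 8 mm thick, flat, lying on the bench between the two cork discs, somewhat turned. Origin: centre of its underside, on the bench (its top is at z = 8 mm); x and y along its edges.
- rack: Fixed steel test-tube rack, 80 mm deep (x), 180 mm wide (y), full of white-capped tubes, 86 mm high in all; on the left or the right in the far row, a landmark only. Origin: centre of its underside. Front and behind are as seen from the robot: front is the side nearer to it.
- mixer: Fixed vortex mixer, a grey box 110 mm deep (x), 120 mm wide (y), 64 mm high with a round black rubber cup on top up to 94 mm; in the far row on the side where the rack is not, a landmark only. Origin: centre of its underside.
- dish_stack: Bystander: loose stack (one body) of three big culture dishes, 90 mm diameter, 45 mm high, far out to the left or right of the work. Origin: centre of its underside. To be left alone.
Mind the look-alikes: they are no part of the job. What is shaped like the dish_small but red is not meant.

How it is judged:
By the outcome, as a careful person would: the job done as asked, in the order asked, and still so for the second after the job is handed in, with the robot touching nothing.
It also fails if it takes over 112 s, if anything falls off the work surface, if the arm or the gripper's body presses on something with over 40 N, if the wrist force passes 120 N, or if a joint passes its speed limit or range.

## Working session

There is one attempt and no reset: what is moved stays moved. The work goes in short steps, Python scripts to look and compute and a tool call to move; the robot and the scene stay as the last step left them, time stands still between calls to the robot, and variables do not carry over. Pictures are saved under pics/ and viewed, about 12 in all and at most 16, crops included, and the job is handed in when it is done.

Besides the shell and the picture viewer there is one more tool, called by a JSON object that holds its "method" and its "body", one argument or row to a line. arm_command: Moves the arm, as the interface text tells. Its arguments: {"type":"object","properties":{"claw":{"type":"array","items":{"type":"number"}},"linear":{"type":"array","items":{"type":"array","items":{"type":"number"}}},"twist":{"type":"array","items":{"type":"array","items":{"type":"number"}}},"force":{"type":"number"}},"required":["claw","linear","twist"]}

```bash
ls; mkdir -p pics
cat > h.py <<'E'
import numpy as np, cv2
from rig import telemetry, camera, env
def foc(c): return 200/np.tan(np.radians(c["vertical_fov"])/2)
def cloud(c):
    f=foc(c); v,u=np.mgrid[0:400,0:640]; z=c["range_z"]
    P=np.stack([(u-c["cx"])/f*z,(v-c["cy"])/f*z,z],-1)
    return (P-c["t"])@c["R"]
def ray(c,u,v,h):
    f=foc(c); d=np.array([(u-c["cx"])/f,(v-c["cy"])/f,1])@c["R"]; o=-c["R"].T@c["t"]
    return o+d*(h-o[2])/d[2]
def save(n,im,s=1): cv2.imwrite(f"pics/{n}.png",cv2.resize(im[...,::-1],None,fx=s,fy=s,interpolation=cv2.INTER_CUBIC))
E
python3 - <<'E'
from h import *
for n in ("top","side"):
    c=camera(n); save(n+"0",c["frame"],1.25); np.save(n+"0.npy",c,allow_pickle=True)
    print(n,c["vertical_fov"],c["cx"],c["cy"],-c["R"].T@c["t"],c["R"].round(3).tolist(),(c["range_z"]>0).mean())
print(telemetry.get_obs())
E
```

```text
pics
top 42.06410965269063 314.1331149368448 199.30149942190874 [0.31355648 0.07224984 1.32709145] [[0.012, -1.0, 0.009], [-0.984, -0.014, -0.178], [0.178, -0.007, -0.984]] 0.9959140625
side 56.04651277833968 322.77465089387005 199.36508038575536 [0.22383803 0.77465198 0.63014492] [[-0.901, -0.434, 0.016], [-0.27, 0.529, -0.804], [0.341, -0.729, -0.594]] 0.99600390625
{'time_s': 0.1, 'q': array([-1.45684653e+00,  2.59306973e-01,  1.53601960e+00, -1.00743416e-05,
        1.34801377e+00, -2.02781006e-01]), 'qd': array([ 0.00021684, -0.00475077, -0.00283279, -0.00068417, -0.00075924,
        0.00056115]), 'effort': array([ 1.88152335e-03, -4.46970069e+01, -2.91250151e+01, -2.46571635e-04,
        6.35243443e-03,  1.63491484e-05]), 'tcp_pos': array([ 0.17126773, -0.52206737,  0.19761961]), 'eef_rot': array([-8.73198939e-04,  9.87485832e-01,  1.57705318e-01,  3.38926235e-05]), 'ft_force': array([ 0.24396652, -0.7365948 , -0.14049982]), 'ft_torque': array([ 0.02102148,  0.00834943, -0.00491803]), 'gripper_width': 1.00145363923753}
```

View pics/top0.png

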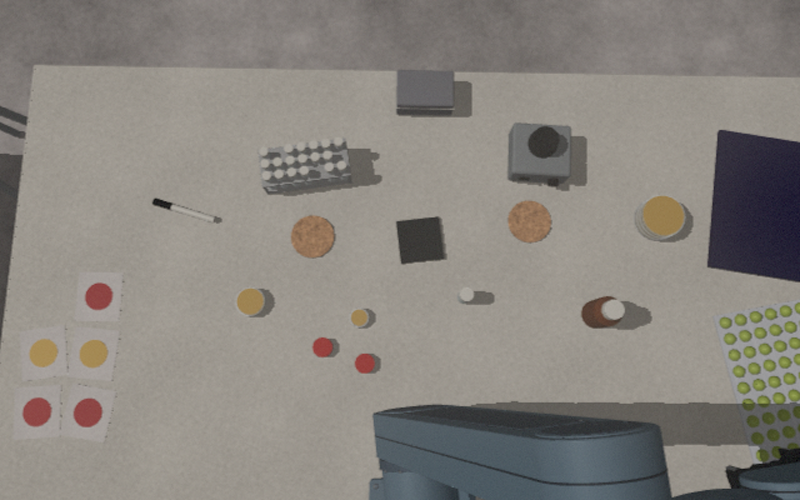

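View pics/side0.png

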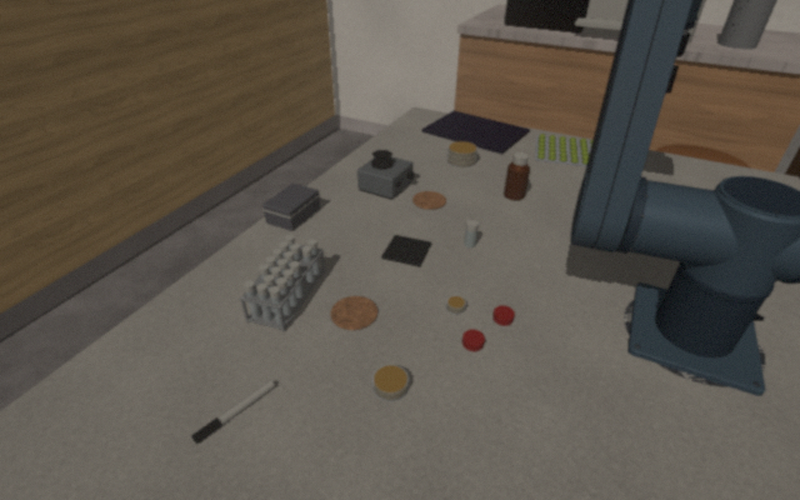

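Top view, in shown pixels (1.25x). The bottle is at (605,311), the vial at (468,295), the large dish at (250,302) and the small dish at (360,318). The red look-alikes are at (322,347) and (365,363). The cork discs are at (313,236) in front of the rack (left) and (530,221) in front of the mixer (right), the tile is at (420,240) and the stack at (662,217). The amber discs on the far-left cards look like flat prints. Next I measure these and make one enlarged crop.

```bash
cat > meas.py <<'E'
from h import *
def blobs(c,mask,lo,hi,amin=30):
    n,l,s,ce=cv2.connectedComponentsWithStats(mask.astype(np.uint8)); P=cloud(c)
    for i in range(1,n):
        if s[i,4]<amin: continue
        m=l==i; p=P[m]; z=np.median(p[:,2])
        cnt=max(cv2.findContours(m.astype(np.uint8),0,2)[0],key=cv2.contourArea)
        yield i,ce[i],s[i,4],z,p,cv2.minAreaRect(cnt),cv2.minEnclosingCircle(cnt)
E
python3 - <<'E'
from meas import *
for n in ("top","side"):
    c=np.load(n+"0.npy",allow_pickle=True).item(); P=cloud(c); f=c["frame"]
    print(n,"bench z",np.median(P[...,2][200:330,150:350]))
    hsv=cv2.cvtColor(f,cv2.COLOR_RGB2HSV)
    M={"orange":(hsv[...,1]>90)&(hsv[...,0]<30)&(hsv[...,0]>2),"dark":(f.max(-1)<50),"tall":(P[...,2]>.01)}
    for k,m in M.items():
        m=cv2.morphologyEx(m.astype(np.uint8),cv2.MORPH_OPEN,np.ones((3,3)))
        roi=(P[...,0]>.2)&(P[...,0]<.8)&(abs(P[...,1])<.55)
        for i,ce,a,z,p,r,mc in blobs(c,(m>0)&roi,0,0):
            if a>4000: continue
            zt=np.percentile(p[:,2],90); t=p[p[:,2]>zt-.006]
            print(k,ce.round(1),a,"z90 %.3f"%zt,"topc",((t.min(0)+t.max(0))/2)[:2].round(4),"ext",np.ptp(t,0)[:2].round(3),"ray",ray(c,*ce,zt)[:2].round(4),"ang %.1f"%r[2])
c=np.load("top0.npy",allow_pickle=True).item()
save("crop",c["frame"][210:310,170:510],2.3)
E
```

```text
top bench z 0.0010492127491004742
orange [530.3 172. ] 780 z90 0.049 topc [ 0.4888 -0.2269] ext [0.35  0.598] ray [ 0.6233 -0.4832] ang 90.0
orange [423.1 176.6] 851 z90 0.009 topc [ 0.4867 -0.0949] ext [0.346 0.334] ray [ 0.6164 -0.2197] ang 90.0
orange [249.7 188.8] 867 z90 0.009 topc [0.4674 0.1729] ext [0.308 0.201] ray [0.5779 0.2298] ang 45.0
orange [199.6 240.7] 324 z90 0.025 topc [0.3895 0.2231] ext [0.152 0.302] ray [0.4406 0.3486] ang 90.0
orange [475.7 249.5] 279 z90 0.093 topc [ 0.4246 -0.335 ] ext [0.05  0.026] ray [ 0.4215 -0.3217] ang 80.5
orange [286.6 253.5] 117 z90 0.021 topc [0.4118 0.1307] ext [0.028 0.028] ray [0.4116 0.1304] ang 90.0
dark [130.8 162.6] 41 z90 0.019 topc [0.6415 0.5379] ext [0.015 0.024] ray [0.6405 0.5374] ang 18.4
dark [634.9 361.2] 46 z90 0.387 topc [ 0.202  -0.5048] ext [0.004 0.008] ray [ 0.2042 -0.4984] ang 90.0
tall [431.7 123.9] 2171 z90 0.091 topc [ 0.5527 -0.0967] ext [0.478 0.338] ray [ 0.7324 -0.2264] ang 1.8
tall [243.  130.4] 2304 z90 0.088 topc [0.5392 0.2026] ext [0.451 0.261] ray [0.7096 0.242 ] ang 81.9
tall [528.1 173.5] 1139 z
[... 2706 characters left out ...]
 184.8] 176 z90 0.060 topc [ 0.4586 -0.0828] ext [0.026 0.028] ray [ 0.4497 -0.0502] ang 90.0
tall [225.3 223.2] 2498 z90 0.086 topc [0.7219 0.246 ] ext [0.09  0.173] ray [0.6907 0.2864] ang 32.1
tall [364.3 242.1] 168 z90 0.018 topc [0.4137 0.1283] ext [0.038 0.038] ray [0.4124 0.1323] ang 90.0
tall [402.5 250.7] 188 z90 0.018 topc [0.3232 0.116 ] ext [0.039 0.041] ray [0.3225 0.1201] ang 90.0
tall [378.3 270.5] 213 z90 0.018 topc [0.3537 0.2001] ext [0.039 0.041] ray [0.3527 0.2043] ang 90.0
tall [311.7 304.4] 659 z90 0.022 topc [0.4432 0.3478] ext [0.059 0.061] ray [0.4408 0.3526] ang 90.0
tall [187.3 326.9] 372 z90 0.015 topc [0.6288 0.4915] ext [0.043 0.117] ray [0.6283 0.4979] ang 53.7
```

View pics/crop.png

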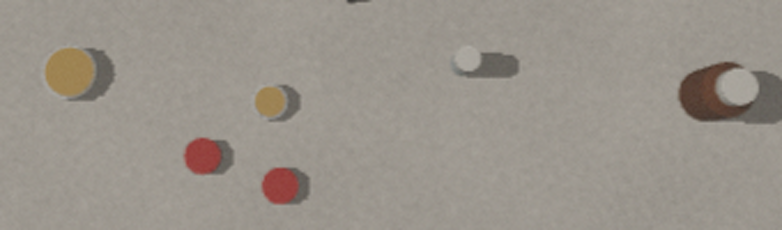

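The crop confirms the four. The amber large dish is at crop (70,72) and the amber small dish at (271,102). The two red look-alikes are at (203,156) and (281,186). The vial is at (467,60) and the bottle cap at (737,87). Both amber sizes match the measured 60 and 38 mm.

First I move over the bottle and turn the tool square to the world.

{"method": "arm_command", "body": {
  "claw": [1,1,1,1,1,1,1,1],
  "linear": [
    [37,-10,0],
    [74,-21,0],
    [111,-31,0],
    [149,-42,0],
    [186,-52,0],
    [223,-63,0],
    [260,-73,0],
    [298,-84,0]
  ],
  "twist": [
    [0,0,3],
    [0,0,6],
    [0,0,9],
    [0,0,12],
    [0,0,15],
    [0,0,18.15],
    [0,0,18.15],
    [0,0,18.15]
  ]
}}

```text
time_s: 0.77
tcp_pos: [0.4295, -0.3486, 0.1981]
eef_rot: [-0.0, 1.0, -0.0, -0.0]
ft_force: [0.3, -1.4, -0.2]
gripper_width: 1.004
```

```bash
cat > w.py <<'E'
from meas import *
import sys
def look(name,lo,hi,cam="wrist",r=None):
    c=camera(cam); save(name,c["frame"]); P=cloud(c); o=telemetry.get_obs()
    print("tcp",o["tcp_pos"].round(4),"t",o["time_s"],"bench",np.percentile(P[...,2][c["range_z"]>0],[5,25,50]).round(4))
    m=(P[...,2]>lo)&(P[...,2]<hi)&(c["range_z"]>0)
    m=cv2.morphologyEx(m.astype(np.uint8),cv2.MORPH_OPEN,np.ones((3,3)))
    for i,ce,a,z,p,rr,mc in blobs(c,m,0,0,150):
        q=p[(p[:,2]>np.percentile(p[:,2],2))]
        print(ce.round(0),a,"z %.4f"%z,"ctr",((p.min(0)+p.max(0))/2)[:2].round(4),"ext",np.ptp(p,0)[:2].round(4),"raycirc",ray(c,*mc[0],z)[:2].round(4),"r %.4f"%(mc[1]*z and mc[1]*np.median(c["range_z"][P[...,2]>-1][:1])/foc(c)))
    return c,P
E
python3 -c "
from w import *
c,P=look('w1',.112,.125); print(c['R'].round(2).tolist(),-c['R'].T@c['t'])"
```

```text
tcp [ 0.4351 -0.3437  0.1981] t 0.8167 bench [-0.0014 -0.0005  0.0003]
[325. 190.] 1327 z 0.1176 ctr [ 0.4264 -0.3514] ext [0.0373 0.037 ] raycirc [ 0.4273 -0.3513] r 0.0225
[[0.0, -1.0, -0.0], [-0.96, -0.0, 0.29], [-0.29, 0.0, -0.96]] [ 0.50232472 -0.34838662  0.37312984]
```

View pics/w1.png

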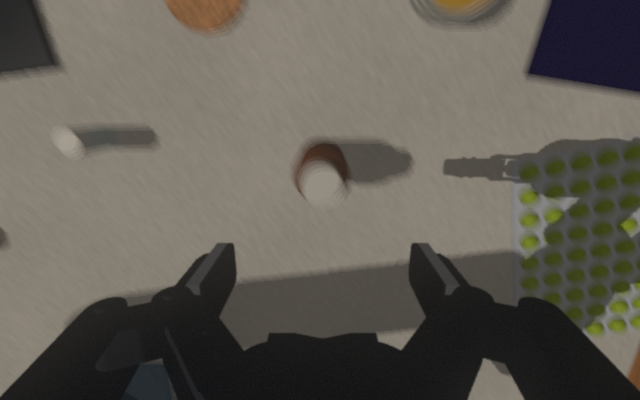

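Wrist view: the bottle cap is at (322,183) between the jaws, and the arm was still settling when it was taken. I let it settle and measure again.

{"method": "arm_command", "body": {
  "claw": [1,1,1,1],
  "linear": [
    [0,0,0],
    [0,0,0],
    [0,0,0],
    [0,0,0]
  ],
  "twist": [
    [0,0,0],
    [0,0,0],
    [0,0,0],
    [0,0,0]
  ]
}}

```text
time_s: 1.15
tcp_pos: [0.4272, -0.3509, 0.1982]
eef_rot: [-0.0, 1.0, -0.001, -0.0]
ft_force: [0.2, 0.0, 0.3]
gripper_width: 1.004
```

```bash
python3 -c "
from w import *
c,P=look('w2',.112,.125)
f=c['frame'].astype(int);P2=P
for lo,hi in((.02,.08),(.045,.065)):
  look('w2b',lo,hi)
"
```

```text
tcp [ 0.4272 -0.351   0.1983] t 1.2 bench [-0.0014 -0.0005  0.0003]
[323. 188.] 1328 z 0.1176 ctr [ 0.4263 -0.3515] ext [0.0374 0.0363] raycirc [ 0.4271 -0.3514] r 0.0225
tcp [ 0.4273 -0.351   0.1984] t 1.25 bench [-0.0014 -0.0005  0.0003]
[452.   9.] 1321 z 0.0437 ctr [ 0.5916 -0.4823] ext [0.0224 0.0692] raycirc [ 0.5956 -0.4795] r 0.0422
[ 82. 143.] 1143 z 0.0565 ctr [ 0.4574 -0.0838] ext [0.027  0.0277] raycirc [ 0.4606 -0.095 ] r 0.0272
[322. 149.] 275 z 0.0522 ctr [ 0.4484 -0.3507] ext [0.0136 0.0471] raycirc [ 0.4457 -0.3507] r 0.0217
tcp [ 0.4274 -0.3509  0.1984] t 1.3 bench [-0.0014 -0.0005  0.0003]
[ 74. 145.] 786 z 0.0592 ctr [ 0.4574 -0.0838] ext [0.0271 0.0288] raycirc [ 0.4584 -0.0886] r 0.0198
```

{"method": "arm_command", "body": {
  "claw": [1,1,1,1,1,1,1,1],
  "linear": [
    [0,0,25],
    [0,0,50],
    [0,0,75],
    [0,0,100],
    [0,0,120],
    [0,0,135],
    [0,0,145],
    [0,0,148]
  ],
  "twist": [
    [0,0,0],
    [0,0,0],
    [0,0,0],
    [0,0,0],
    [0,0,0],
    [0,0,0],
    [0,0,0],
    [0,0,0]
  ]
}}

```text
time_s: 1.97
tcp_pos: [0.4271, -0.3496, 0.0487]
eef_rot: [-0.001, 1.0, -0.001, -0.001]
ft_force: [-0.6, 0.6, 0.1]
gripper_width: 0.999
```

{"method": "arm_command", "body": {
  "claw": [-0.1,-0.3,-0.6,-0.8,-1,-1,-1,-1],
  "linear": [
    [0,0,0],
    [0,0,0],
    [0,0,0],
    [0,0,0],
    [0,0,0],
    [0,0,0],
    [0,0,0],
    [0,0,0]
  ],
  "twist": [
    [0,0,0],
    [0,0,0],
    [0,0,0],
    [0,0,0],
    [0,0,0],
    [0,0,0],
    [0,0,0],
    [0,0,0]
  ],
  "force": 40
}}

```text
time_s: 2.63
tcp_pos: [0.4291, -0.3513, 0.0527]
eef_rot: [0.002, 1.0, 0.0, 0.001]
ft_force: [-1.8, 0.9, 7.5]
gripper_width: 0.538
```

```bash
python3 -c "
from h import *
c=camera('wrist'); s=camera('side')
a=c['frame']; b=cv2.resize(s['frame'][60:200,310:510],(560,392)); save('w3',np.hstack([a[:392,200:440],b]))
print(telemetry.get_obs()['tcp_pos'],telemetry.get_obs()['gripper_width'],telemetry.get_obs()['ft_force'])"
```

```text
[ 0.42903032 -0.35126962  0.05267977] 0.5421982312292921 [-1.81912156  0.94676815  7.91025993]
```

View pics/w3.png

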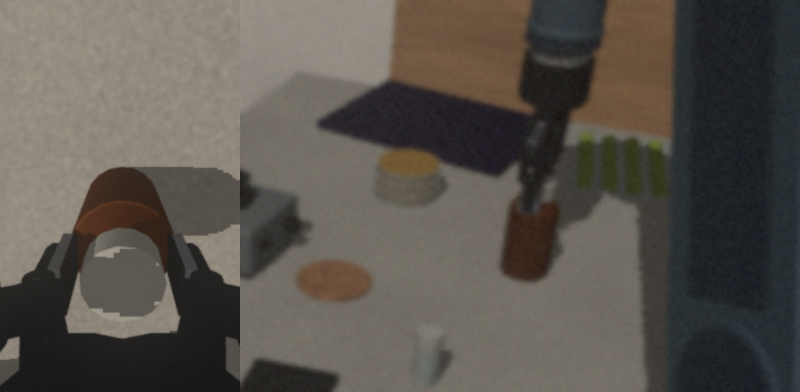

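The opening (0.54, about 46 mm) and the 8 N upward force say the pads closed on the sloping shoulder. I release and take the straight-sided cap instead.

{"method": "arm_command", "body": {
  "claw": [0,0.5,1,1,1,1,1,1],
  "linear": [
    [0,0,0],
    [0,0,0],
    [0,0,0],
    [0,0,0],
    [0,0,-8],
    [0,0,-18],
    [0,0,-28],
    [0,0,-36]
  ],
  "twist": [
    [0,0,0],
    [0,0,0],
    [0,0,0],
    [0,0,0],
    [0,0,0],
    [0,0,0],
    [0,0,0],
    [0,0,0]
  ]
}}

```text
time_s: 3.4
tcp_pos: [0.4289, -0.3505, 0.0882]
eef_rot: [0.001, 1.0, 0.0, 0.001]
ft_force: [-0.3, 0.8, -0.3]
gripper_width: 1.0
```

```bash
python3 -c "
from w import *
look('w4',.112,.13)
look('s4',.10,.125,'side')"
```

```text
tcp [ 0.4295 -0.3513  0.0897] t 3.45 bench [-0.0013 -0.0006  0.    ]
[324. 244.] 3513 z 0.1176 ctr [ 0.4265 -0.3513] ext [0.0379 0.0373] raycirc [ 0.4279 -0.3512] r 0.0268
tcp [ 0.4294 -0.3512  0.0888] t 3.5 bench [-7.249e-01 -2.000e-03  5.000e-04]
[111.  38.] 966 z 0.1128 ctr [ 2.165  -0.8549] ext [0.04   1.3301] raycirc [ 2.1485 -0.6992] r 0.4043
[391.  36.] 216 z 0.1126 ctr [ 0.8543 -1.4501] ext [0.2712 0.0294] raycirc [ 0.8493 -1.4421] r 0.0939
[598.  62.] 446 z 0.1125 ctr [-0.165  -1.4507] ext [0.3529 0.0305] raycirc [-0.1694 -1.4438] r 0.1725
[570. 246.] 646 z 0.1123 ctr [0.002  0.0433] ext [0.1216 0.0476] raycirc [0.0029 0.0315] r 0.1405
```

{"method": "arm_command", "body": {
  "claw": [0.5,0,-0.3,-0.6,-1,-1,-1,-1],
  "linear": [
    [-2,0,2],
    [-2,0,4],
    [-2,0,4],
    [-2,0,4],
    [-2,0,4],
    [-2,0,4],
    [-2,0,4],
    [-2,0,4]
  ],
  "twist": [
    [0,0,0],
    [0,0,0],
    [0,0,0],
    [0,0,0],
    [0,0,0],
    [0,0,0],
    [0,0,0],
    [0,0,0]
  ],
  "force": 50
}}

```text
time_s: 4.17
tcp_pos: [0.4263, -0.3499, 0.0823]
eef_rot: [-0.0, 1.0, -0.0, -0.0]
ft_force: [-0.5, -1.0, -0.1]
gripper_width: 0.398
```

{"method": "arm_command", "body": {
  "claw": [-1,-1,-1,-1,-1,-1,-1,-1],
  "linear": [
    [0,0,0],
    [0,0,-2],
    [0,0,-5],
    [0,0,-10],
    [0,0,-18],
    [0,0,-28],
    [0,0,-38],
    [0,0,-45]
  ],
  "twist": [
    [0,0,0],
    [0,0,0],
    [0,0,0],
    [0,0,0],
    [0,0,0],
    [0,0,0],
    [0,0,0],
    [0,0,0]
  ]
}}

```text
time_s: 4.83
tcp_pos: [0.4269, -0.3506, 0.1294]
eef_rot: [0.001, 1.0, 0.0, 0.001]
ft_force: [-0.3, 0.2, -2.3]
gripper_width: 0.395
```

{"method": "arm_command", "body": {
  "claw": [-1,-1,-1,-1,-1,-1,-1,-1],
  "linear": [
    [0.5,-2,-10],
    [2,-8,-20],
    [5,-20,-35],
    [10,-40,-50],
    [17,-65,-58],
    [25,-95,-60],
    [33,-125,-60],
    [40,-155,-60]
  ],
  "twist": [
    [0,0,0],
    [0,0,0],
    [0,0,0],
    [0,0,0],
    [0,0,0],
    [0,0,0],
    [0,0,0],
    [0,0,0]
  ]
}}

```text
time_s: 5.5
tcp_pos: [0.4668, -0.1933, 0.1886]
eef_rot: [0.0, 1.0, -0.0, 0.001]
ft_force: [-0.6, 0.1, -1.9]
gripper_width: 0.397
```

{"method": "arm_command", "body": {
  "claw": [-1,-1,-1,-1,-1,-1,-1,-1],
  "linear": [
    [8,-30,0],
    [16,-60,0],
    [24,-90,0],
    [32,-120,0],
    [40,-150,0],
    [48,-180,0],
    [56,-210,0],
    [63,-240,0]
  ],
  "twist": [
    [0,0,0],
    [0,0,0],
    [0,0,0],
    [0,0,0],
    [0,0,0],
    [0,0,0],
    [0,0,0],
    [0,0,0]
  ]
}}

```text
time_s: 6.17
tcp_pos: [0.5294, 0.0471, 0.1883]
eef_rot: [-0.0, 1.0, 0.0, 0.0]
ft_force: [0.1, -0.3, -1.9]
gripper_width: 0.394
```

{"method": "arm_command", "body": {
  "claw": [-1,-1,-1,-1,-1,-1,-1,-1],
  "linear": [
    [8,-30,0],
    [16,-60,0],
    [24,-90,0],
    [31,-118,0],
    [37,-143,0],
    [42,-163,0],
    [47,-178,0],
    [49,-187,0]
  ],
  "twist": [
    [0,0,0],
    [0,0,0],
    [0,0,0],
    [0,0,0],
    [0,0,0],
    [0,0,0],
    [0,0,0],
    [0,0,0]
  ]
}}

```text
time_s: 6.83
tcp_pos: [0.5782, 0.2345, 0.1879]
eef_rot: [-0.0, 1.0, 0.001, 0.0]
ft_force: [0.3, -0.3, -1.6]
gripper_width: 0.397
```

{"method": "arm_command", "body": {
  "claw": [-1,-1,-1,-1],
  "linear": [
    [0,0,0],
    [0,0,0],
    [0,0,0],
    [0,0,0]
  ],
  "twist": [
    [0,0,0],
    [0,0,0],
    [0,0,0],
    [0,0,0]
  ]
}}

```text
time_s: 7.17
tcp_pos: [0.5782, 0.2309, 0.1876]
eef_rot: [0.0, 1.0, -0.001, -0.0]
ft_force: [-0.3, 0.9, -1.9]
gripper_width: 0.394
```

```bash
cat > cork.py <<'E'
from w import *
# cork/orange colour on plane h, seen from top & side cams, near xy
def cork(cam,xy,h,r=.07,save_as=None,dark=False):
    c=camera(cam); f=c["frame"]; hsv=cv2.cvtColor(f,cv2.COLOR_RGB2HSV); P=cloud(c)
    m=((f.max(-1)<60)&(f.min(-1)>=0)) if dark else (hsv[...,1]>90)&(hsv[...,0]<30)&(hsv[...,0]>2)
    m&=(abs(P[...,2]-h)<.006)&(np.hypot(P[...,0]-xy[0],P[...,1]-xy[1])<r)
    cnt=max(cv2.findContours(m.astype(np.uint8),0,1)[0],key=cv2.contourArea)
    pts=np.array([ray(c,*p,h)[:2] for p in cv2.convexHull(cnt)[:,0]])
    if dark: rr=cv2.minAreaRect((pts*1000).astype(np.float32)); print(cam,"tile",rr)
    else:
        A=np.c_[2*pts,np.ones(len(pts))]; s=np.linalg.lstsq(A,(pts**2).sum(1),rcond=None)[0]
        print(cam,"circle",s[:2].round(4),"r",np.sqrt(s[2]+s[0]**2+s[1]**2).round(4))
    if save_as: save(save_as,f)
    return c
E
python3 -c "
from cork import *
cork('wrist',(.579,.231),.005,save_as='w5')
cork('side',(.579,.231),.005)
cork('side',(.617,-.219),.005)
cork('side',(.574,.01),.008,dark=True)
print(telemetry.get_obs()['tcp_pos'],telemetry.get_obs()['gripper_width'])
c=np.load('top0.npy',allow_pickle=True).item(); import rig
import cork as k
k.camera=lambda n:c
for xy in((.579,.231),(.617,-.219)): cork('top',xy,.005)
cork('top',(.574,.01),.008,dark=True)"
```

```text
wrist circle [0.5803 0.23  ] r 0.0442
side circle [0.5799 0.2299] r 0.0438
side circle [ 0.6193 -0.2201] r 0.0423
side tile ((573.760986328125, 9.448028564453125), (88.36685943603516, 95.8419189453125), 7.1179118156433105)
[0.57838014 0.2312686  0.18757942] 0.39221462034955634
top circle [0.5788 0.2301] r 0.0431
top circle [ 0.6175 -0.2206] r 0.0432
top tile ((574.01123046875, 8.063526153564453), (86.806640625, 85.08712005615234), 6.82354736328125)
```

{"method": "arm_command", "body": {
  "claw": [-1,-1,-1,-1,-1,-1,-1,-1],
  "linear": [
    [1.5,1,10],
    [1.5,1,25],
    [1.5,1,42],
    [1.5,1,60],
    [1.5,1,75],
    [1.5,1,86],
    [1.5,1,93],
    [1.5,1,96]
  ],
  "twist": [
    [0,0,0],
    [0,0,0],
    [0,0,0],
    [0,0,0],
    [0,0,0],
    [0,0,0],
    [0,0,0],
    [0,0,0]
  ]
}}

```text
time_s: 8.03
tcp_pos: [0.5792, 0.2307, 0.0899]
eef_rot: [0.0, 1.0, -0.0, -0.001]
ft_force: [0.5, 0.2, -2.8]
gripper_width: 0.393
```

{"method": "arm_command", "body": {
  "claw": [-1,-1,-1,-1,-1],
  "linear": [
    [0,0,1],
    [0,0,1.5],
    [0,0,2],
    [0,0,2.5],
    [0,0,2.5]
  ],
  "twist": [
    [0,0,0],
    [0,0,0],
    [0,0,0],
    [0,0,0],
    [0,0,0]
  ]
}}

```text
time_s: 8.45
tcp_pos: [0.5802, 0.2311, 0.0895]
eef_rot: [-0.0, 1.0, 0.0, 0.001]
ft_force: [-0.1, -0.6, -2.2]
gripper_width: 0.397
```

{"method": "arm_command", "body": {
  "claw": [-1,-1,-1,-1],
  "linear": [
    [0,0,0.5],
    [0,0,1],
    [0,0,1.5],
    [0,0,1.5]
  ],
  "twist": [
    [0,0,0],
    [0,0,0],
    [0,0,0],
    [0,0,0]
  ]
}}

```text
time_s: 8.78
tcp_pos: [0.5799, 0.2311, 0.0874]
eef_rot: [-0.0, 1.0, 0.0, 0.0]
ft_force: [0.4, 0.0, -2.2]
gripper_width: 0.393
```

{"method": "arm_command", "body": {
  "claw": [-1,-1,-1,-1],
  "linear": [
    [0,0,0.5],
    [0,0,1],
    [0,0,1],
    [0,0,1]
  ],
  "twist": [
    [0,0,0],
    [0,0,0],
    [0,0,0],
    [0,0,0]
  ]
}}

```text
time_s: 9.12
tcp_pos: [0.5804, 0.231, 0.0872]
eef_rot: [-0.0, 1.0, 0.0, 0.001]
ft_force: [0.1, -0.8, 4.8]
gripper_width: 0.394
```

Contact (+5 N). Opening gently, then straight up.

{"method": "arm_command", "body": {
  "claw": [0,0.2,0.5,0.8,1,1,1,1],
  "linear": [
    [0,0,0],
    [0,0,0],
    [0,0,0],
    [0,0,0],
    [0,0,0],
    [0,0,0],
    [0,0,-15],
    [0,0,-35]
  ],
  "twist": [
    [0,0,0],
    [0,0,0],
    [0,0,0],
    [0,0,0],
    [0,0,0],
    [0,0,0],
    [0,0,0],
    [0,0,0]
  ]
}}

```text
time_s: 9.78
tcp_pos: [0.5781, 0.2307, 0.1195]
eef_rot: [0.0, 1.0, -0.0, -0.002]
ft_force: [0.2, -0.7, 0.2]
gripper_width: 1.002
```

{"method": "arm_command", "body": {
  "claw": [1,1,1,1,1,1],
  "linear": [
    [0,0,-30],
    [0,0,-55],
    [0,0,-75],
    [0,0,-75],
    [0,0,-75],
    [0,0,-75]
  ],
  "twist": [
    [0,0,0],
    [0,0,0],
    [0,0,0],
    [0,0,0],
    [0,0,0],
    [0,0,0]
  ]
}}

```text
time_s: 10.28
tcp_pos: [0.5793, 0.2309, 0.1954]
eef_rot: [0.0, 1.0, 0.0, -0.001]
ft_force: [-0.3, -0.4, -0.4]
gripper_width: 0.999
```

```bash
python3 -c "
from w import *
look('w6',.115,.13)
c=camera('side'); s=c['frame']; save('s6',s[200:280,180:400],3)"
```

```text
tcp [0.5789 0.2308 0.1948] t 10.3333 bench [-0.0014 -0.0005  0.0002]
[324. 187.] 1427 z 0.1227 ctr [0.5805 0.2294] ext [0.0373 0.0369] raycirc [0.5817 0.2293] r 0.0236
```

{"method": "arm_command", "body": {
  "claw": [1,1,1,1,1,1,1,1],
  "linear": [
    [-8,20,0],
    [-22,56,0],
    [-36,93,0],
    [-50,130,0],
    [-64,167,0],
    [-78,204,0],
    [-92,241,0],
    [-105,273,0]
  ],
  "twist": [
    [0,0,0],
    [0,0,0],
    [0,0,0],
    [0,0,0],
    [0,0,0],
    [0,0,0],
    [0,0,0],
    [0,0,0]
  ]
}}

```text
time_s: 11.05
tcp_pos: [0.4731, -0.0436, 0.1952]
eef_rot: [-0.0, 1.0, -0.0, -0.001]
ft_force: [0.8, 0.1, 0.8]
gripper_width: 0.996
```

{"method": "arm_command", "body": {
  "claw": [1,1,1,1,1,1,1,1],
  "linear": [
    [-9,23,0],
    [-14,35,10],
    [-16.5,41.5,25],
    [-16.5,41.5,40],
    [-16.5,41.5,50],
    [-16.5,41.5,55],
    [-16.5,41.5,55],
    [-16.5,41.5,55]
  ],
  "twist": [
    [0,0,0],
    [0,0,0],
    [0,0,0],
    [0,0,0],
    [0,0,0],
    [0,0,0],
    [0,0,0],
    [0,0,0]
  ]
}}

```text
time_s: 11.72
tcp_pos: [0.4584, -0.0831, 0.1413]
eef_rot: [-0.0, 1.0, 0.0, -0.0]
ft_force: [0.3, -0.7, -0.3]
gripper_width: 0.999
```

```bash
python3 -c "
from w import *
look('w7',.054,.066)"
```

```text
tcp [ 0.4588 -0.0833  0.1417] t 11.7667 bench [-0.0013 -0.0006  0.0001]
[322. 187.] 723 z 0.0596 ctr [ 0.4578 -0.0832] ext [0.0275 0.0265] raycirc [ 0.4584 -0.0831] r 0.0145
```

{"method": "arm_command", "body": {
  "claw": [1,1,1,1,1,1,1,1],
  "linear": [
    [-0.5,0,20],
    [-0.5,0,45],
    [-0.5,0,70],
    [-0.5,0,92],
    [-0.5,0,110],
    [-0.5,0,122],
    [-0.5,0,129],
    [-0.5,0,131]
  ],
  "twist": [
    [0,0,0],
    [0,0,0],
    [0,0,0],
    [0,0,0],
    [0,0,0],
    [0,0,0],
    [0,0,0],
    [0,0,0]
  ]
}}

```text
time_s: 12.43
tcp_pos: [0.4578, -0.0832, 0.0099]
eef_rot: [-0.0, 1.0, 0.0, -0.0]
ft_force: [-0.2, 0.2, -0.2]
gripper_width: 1.0
```

{"method": "arm_command", "body": {
  "claw": [0.6,0.2,-0.2,-0.5,-0.8,-1,-1,-1],
  "linear": [
    [0,0,0],
    [0,0,0],
    [0,0,0],
    [0,0,0],
    [0,0,0],
    [0,0,0],
    [0,0,0],
    [0,0,0]
  ],
  "twist": [
    [0,0,0],
    [0,0,0],
    [0,0,0],
    [0,0,0],
    [0,0,0],
    [0,0,0],
    [0,0,0],
    [0,0,0]
  ],
  "force": 25
}}

```text
time_s: 13.1
tcp_pos: [0.4585, -0.0837, 0.0111]
eef_rot: [0.0, 1.0, -0.0, 0.001]
ft_force: [-0.7, 0.5, 6.4]
gripper_width: 0.314
```

{"method": "arm_command", "body": {
  "claw": [-1,-1,-1,-1],
  "linear": [
    [0,0,0],
    [0,0,0],
    [0,0,0],
    [0,0,0]
  ],
  "twist": [
    [0,0,0],
    [0,0,0],
    [0,0,0],
    [0,0,0]
  ]
}}

```text
time_s: 13.43
tcp_pos: [0.4585, -0.0837, 0.0111]
eef_rot: [0.0, 1.0, -0.0, 0.001]
ft_force: [-0.4, -0.0, 6.5]
gripper_width: 0.315
```

{"method": "arm_command", "body": {
  "claw": [-1,-1,-1,-1,-1,-1,-1,-1],
  "linear": [
    [0,0,-2],
    [0,0,-5],
    [0,0,-12],
    [0,0,-22],
    [0,0,-32],
    [0,0,-40],
    [0,0,-40],
    [0,0,-40]
  ],
  "twist": [
    [0,0,0],
    [0,0,0],
    [0,0,0],
    [0,0,0],
    [0,0,0],
    [0,0,0],
    [0,0,0],
    [0,0,0]
  ]
}}

```text
time_s: 14.1
tcp_pos: [0.4582, -0.0836, 0.0509]
eef_rot: [0.0, 1.0, 0.0, 0.001]
ft_force: [0.4, -0.0, 0.1]
gripper_width: 0.313
```

```bash
python3 -c "
from h import *
c=camera('wrist'); s=camera('side')
save('w8',np.hstack([c['frame'][0:392,200:440],cv2.resize(s['frame'][130:228,310:450],(560,392))]))
o=telemetry.get_obs();print(o['tcp_pos'],o['gripper_width'],o['ft_force'])"
```

```text
[ 0.45752062 -0.08334206  0.05012618] 0.3126626504149168 [-0.23960718 -0.74344097 -0.27642179]
```

View pics/w8.png

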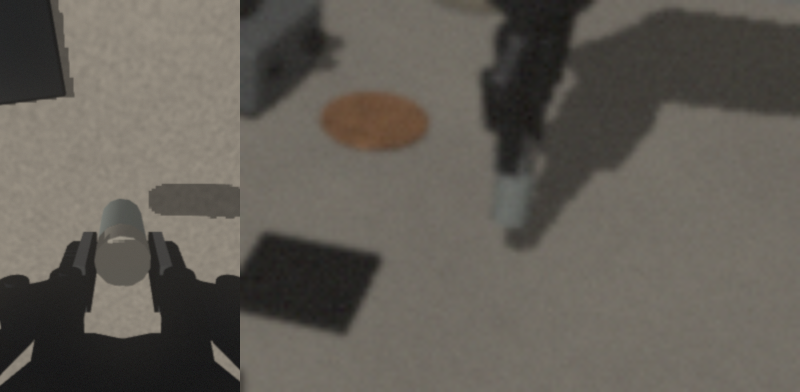

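Vial held upright between the pads, cap at (123,262) in the left half. I carry it to the mixer disc.

{"method": "arm_command", "body": {
  "claw": [-1,-1,-1,-1,-1,-1,-1,-1],
  "linear": [
    [6,5,-8],
    [22,19,-15],
    [45,39,-20],
    [70,60,-20],
    [95,81,-20],
    [119,102,-20],
    [139,119,-20],
    [152,130,-20]
  ],
  "twist": [
    [0,0,0],
    [0,0,0],
    [0,0,0],
    [0,0,0],
    [0,0,0],
    [0,0,0],
    [0,0,0],
    [0,0,0]
  ]
}}

```text
time_s: 14.87
tcp_pos: [0.6113, -0.2154, 0.0692]
eef_rot: [0.0, 1.0, -0.0, -0.0]
ft_force: [-0.6, -0.3, 0.2]
gripper_width: 0.314
```

{"method": "arm_command", "body": {
  "claw": [-1,-1,-1,-1,-1,-1],
  "linear": [
    [6,5,0],
    [8,7,0],
    [8,7,0],
    [8,7,0],
    [8,7,0],
    [8,7,0]
  ],
  "twist": [
    [0,0,0],
    [0,0,0],
    [0,0,0],
    [0,0,0],
    [0,0,0],
    [0,0,0]
  ]
}}

```text
time_s: 15.37
tcp_pos: [0.6172, -0.2196, 0.0706]
eef_rot: [-0.0, 1.0, 0.0, -0.0]
ft_force: [-0.1, -0.0, -0.2]
gripper_width: 0.316
```

```bash
python3 -c "
from cork import *
cork('wrist',(.618,-.22),.005)
o=telemetry.get_obs();print(o['tcp_pos'],o['gripper_width'],o['ft_force'])
look('w9',.09,.14)"
```

```text
wrist circle [ 0.6193 -0.2214] r 0.0442
[ 0.61740979 -0.21974903  0.07074584] 0.3132397932044947 [0.62215911 0.66401604 0.11863214]
tcp [ 0.6176 -0.2199  0.0708] t 15.4667 bench [-0.0013 -0.0005  0.0002]
[322. 253.] 5308 z 0.1192 ctr [ 0.6171 -0.2198] ext [0.0284 0.0542] raycirc [ 0.6153 -0.2198] r 0.0457
```

{"method": "arm_command", "body": {
  "claw": [-1,-1,-1,-1,-1,-1,-1,-1],
  "linear": [
    [1,1,8],
    [1,1,20],
    [1,1,32],
    [1,1,42],
    [1,1,48],
    [1,1,51],
    [1,1,52],
    [1,1,52]
  ],
  "twist": [
    [0,0,0],
    [0,0,0],
    [0,0,0],
    [0,0,0],
    [0,0,0],
    [0,0,0],
    [0,0,0],
    [0,0,0]
  ]
}}

```text
time_s: 16.13
tcp_pos: [0.6188, -0.2215, 0.0181]
eef_rot: [-0.0, 1.0, 0.0, -0.0]
ft_force: [-0.3, 0.5, -0.2]
gripper_width: 0.31
```

{"method": "arm_command", "body": {
  "claw": [-1,-1,-1,-1,-1],
  "linear": [
    [0,0,0.5],
    [0,0,1],
    [0,0,1.5],
    [0,0,2],
    [0,0,2]
  ],
  "twist": [
    [0,0,0],
    [0,0,0],
    [0,0,0],
    [0,0,0],
    [0,0,0]
  ]
}}

```text
time_s: 16.55
tcp_pos: [0.6189, -0.2215, 0.0166]
eef_rot: [0.0, 1.0, 0.0, 0.0]
ft_force: [0.7, -0.4, -0.3]
gripper_width: 0.316
```

{"method": "arm_command", "body": {
  "claw": [-1,-1,-1,-1],
  "linear": [
    [0,0,0.5],
    [0,0,1],
    [0,0,1],
    [0,0,1]
  ],
  "twist": [
    [0,0,0],
    [0,0,0],
    [0,0,0],
    [0,0,0]
  ]
}}

```text
time_s: 16.88
tcp_pos: [0.6193, -0.2216, 0.0162]
eef_rot: [0.0, 1.0, 0.0, 0.0]
ft_force: [-0.6, 1.0, 6.2]
gripper_width: 0.314
```

Contact. Release slowly and rise.

{"method": "arm_command", "body": {
  "claw": [-0.3,0,0.3,0.7,1,1,1,1],
  "linear": [
    [0,0,0],
    [0,0,0],
    [0,0,0],
    [0,0,0],
    [0,0,0],
    [0,0,0],
    [0,0,-10],
    [0,0,-30]
  ],
  "twist": [
    [0,0,0],
    [0,0,0],
    [0,0,0],
    [0,0,0],
    [0,0,0],
    [0,0,0],
    [0,0,0],
    [0,0,0]
  ]
}}

```text
time_s: 17.55
tcp_pos: [0.6169, -0.2204, 0.0433]
eef_rot: [-0.001, 1.0, -0.0, -0.003]
ft_force: [-0.6, 1.0, -0.1]
gripper_width: 1.0
```

{"method": "arm_command", "body": {
  "claw": [1,1,1,1,1,1,1],
  "linear": [
    [0,0,-30],
    [0,0,-65],
    [0,0,-95],
    [0,0,-120],
    [0,0,-130],
    [0,0,-130],
    [0,0,-130]
  ],
  "twist": [
    [0,0,0],
    [0,0,0],
    [0,0,0],
    [0,0,0],
    [0,0,0],
    [0,0,0],
    [0,0,0]
  ]
}}

```text
time_s: 18.13
tcp_pos: [0.6187, -0.2214, 0.1752]
eef_rot: [0.0, 1.0, 0.0, 0.0]
ft_force: [-0.8, -0.1, -1.2]
gripper_width: 0.998
```

```bash
python3 -c "
from w import *
look('w10',.058,.07)"
```

```text
tcp [ 0.618  -0.221   0.1737] t 18.1833 bench [-0.0014 -0.0005  0.0002]
[341.  53.] 9345 z 0.0635 ctr [ 0.7382 -0.2376] ext [0.0769 0.1223] raycirc [ 0.743  -0.2394] r 0.0834
[322. 179.] 592 z 0.0646 ctr [ 0.6188 -0.2211] ext [0.0269 0.0262] raycirc [ 0.6192 -0.2211] r 0.0144
```

{"method": "arm_command", "body": {
  "claw": [1,1,1,1,1,1,1,1],
  "linear": [
    [-6,-19,0],
    [-17,-55,0],
    [-28,-92,0],
    [-39,-129,0],
    [-51,-166,0],
    [-62,-203,0],
    [-74,-240,0],
    [-85,-277,0]
  ],
  "twist": [
    [0,0,0],
    [0,0,0],
    [0,0,0],
    [0,0,0],
    [0,0,0],
    [0,0,0],
    [0,0,0],
    [0,0,0]
  ]
}}

```text
time_s: 18.85
tcp_pos: [0.5313, 0.0572, 0.1728]
eef_rot: [-0.0, 1.0, -0.0, -0.002]
ft_force: [0.2, 0.8, 0.5]
gripper_width: 1.0
```

{"method": "arm_command", "body": {
  "claw": [1,1,1,1,1,1,1,1],
  "linear": [
    [-12,-37,0],
    [-23,-74,0],
    [-35,-111,0],
    [-46,-148,0],
    [-57,-185,0],
    [-68,-220,0],
    [-78,-252,0],
    [-86,-277,0]
  ],
  "twist": [
    [0,0,0],
    [0,0,0],
    [0,0,0],
    [0,0,0],
    [0,0,0],
    [0,0,0],
    [0,0,0],
    [0,0,0]
  ]
}}

```text
time_s: 19.52
tcp_pos: [0.4452, 0.3344, 0.1728]
eef_rot: [0.001, 1.0, 0.001, -0.002]
ft_force: [-0.0, 0.2, 0.2]
gripper_width: 1.003
```

{"method": "arm_command", "body": {
  "claw": [1,1,1,1,1,1,1],
  "linear": [
    [-4,-15,10],
    [-4,-15,25],
    [-4,-15,40],
    [-4,-15,50],
    [-4,-15,54],
    [-4,-15,54],
    [-4,-15,54]
  ],
  "twist": [
    [0,0,0],
    [0,0,0],
    [0,0,0],
    [0,0,0],
    [0,0,0],
    [0,0,0],
    [0,0,0]
  ]
}}

```text
time_s: 20.1
tcp_pos: [0.4438, 0.3472, 0.121]
eef_rot: [0.0, 1.0, -0.0, -0.0]
ft_force: [-0.8, -0.1, -0.0]
gripper_width: 1.002
```

```bash
python3 -c "
from w import *
look('w11',.014,.026)"
```

```text
tcp [0.4443 0.3474 0.1217] t 20.15 bench [-0.0013 -0.0005  0.0001]
[436.  39.] 299 z 0.0199 ctr [0.5722 0.2445] ext [0.0411 0.0289] raycirc [0.5719 0.2449] r 0.0253
[321. 183.] 2877 z 0.0199 ctr [0.4419 0.3485] ext [0.0594 0.0588] raycirc [0.4427 0.3485] r 0.0266
[538. 210.] 1124 z 0.0159 ctr [0.4127 0.1292] ext [0.0393 0.0393] raycirc [0.4133 0.1298] r 0.0183
[463. 260.] 658 z 0.0159 ctr [0.3538 0.199 ] ext [0.0366 0.0365] raycirc [0.3557 0.1998] r 0.0148
[533. 286.] 791 z 0.0159 ctr [0.3255 0.1158] ext [0.0331 0.0403] raycirc [0.3221 0.1162] r 0.0166
```

Before going low for the dishes I check where the finger ends really are relative to the TCP, because the earlier grips looked high.

```bash
python3 -c "
from h import *
c=camera('wrist');P=cloud(c);o=telemetry.get_obs();t=o['tcp_pos'];print(t)
z=c['range_z'];m=(z>0)&(P[...,2]>.05)
Q=P[m]-t
for s in(-1,1):
    q=Q[(Q[:,1]*s>0)]; 
    for zz in np.arange(-.005,.08,.005):
        k=q[abs(q[:,2]-zz)<.0025]
        if len(k)>3: print(s,round(zz,3),len(k),'y',k[:,1].min().round(3),k[:,1].max().round(3),'x',k[:,0].min().round(3),k[:,0].max().round(3))
save('w12',c['frame'])
"
```

```text
[0.4445097  0.34749534 0.1220523 ]
-1 -0.005 191 y -0.124 -0.102 x 0.117 0.125
-1 0.0 626 y -0.131 -0.103 x 0.117 0.124
-1 0.045 52 y -0.043 -0.043 x -0.011 0.008
-1 0.05 198 y -0.054 -0.042 x -0.012 0.011
-1 0.055 273 y -0.056 -0.042 x -0.012 0.011
-1 0.06 318 y -0.056 -0.042 x -0.012 0.011
-1 0.065 362 y -0.057 -0.042 x -0.012 0.011
-1 0.07 388 y -0.057 -0.042 x -0.012 0.011
-1 0.075 420 y -0.057 -0.042 x -0.012 0.011
1 0.045 48 y 0.042 0.044 x -0.011 0.009
1 0.05 201 y 0.042 0.054 x -0.012 0.011
1 0.055 271 y 0.042 0.055 x -0.012 0.011
1 0.06 329 y 0.042 0.056 x -0.012 0.011
1 0.065 344 y 0.042 0.056 x -0.012 0.011
1 0.07 406 y 0.042 0.057 x -0.012 0.011
1 0.075 415 y 0.042 0.057 x -0.012 0.011
```

The wrist depth puts the open fingertips about 43 mm behind the stated TCP, not 13 mm. That explains the high grips on the bottle shoulder and the vial cap. I descend in stages and measure the tips as I go.

{"method": "arm_command", "body": {
  "claw": [1,1,1,1,1,1,1,1],
  "linear": [
    [-2,-1,15],
    [-2,-1,35],
    [-2,-1,55],
    [-2,-1,75],
    [-2,-1,90],
    [-2,-1,102],
    [-2,-1,108],
    [-2,-1,110]
  ],
  "twist": [
    [0,0,0],
    [0,0,0],
    [0,0,0],
    [0,0,0],
    [0,0,0],
    [0,0,0],
    [0,0,0],
    [0,0,0]
  ]
}}

```text
time_s: 20.87
tcp_pos: [0.4418, 0.3483, 0.011]
eef_rot: [0.0, 1.0, -0.0, -0.0]
ft_force: [0.4, 0.1, 1.0]
gripper_width: 1.001
```

{"method": "arm_command", "body": {
  "claw": [0.7,0.7,0.7,0.7],
  "linear": [
    [0,0,0],
    [0,0,0],
    [0,0,0],
    [0,0,0]
  ],
  "twist": [
    [0,0,0],
    [0,0,0],
    [0,0,0],
    [0,0,0]
  ]
}}

```text
time_s: 21.2
tcp_pos: [0.4425, 0.3489, 0.0124]
eef_rot: [-0.0, 1.0, 0.0, 0.001]
ft_force: [-0.0, 0.5, 0.3]
gripper_width: 0.852
```

```bash
cat > tips.py <<'E'
from h import *
def tips():
    o=telemetry.get_obs();t=o['tcp_pos'];print(t.round(4),'grip',o['gripper_width'].round(3),'F',o['ft_force'].round(1))
    c=camera('wrist');P=cloud(c);Q=P[(c['range_z']>0)&(c['range_z']<.22)]-t
    for s in(-1,1):
        q=Q[(Q[:,1]*s>.005)&(abs(Q[:,1])<.06)&(abs(Q[:,0])<.014)&(Q[:,2]+t[2]>.025)]
        print(s,'tip z rel',np.percentile(q[:,2],1).round(4),'world',(np.percentile(q[:,2],1)+t[2]).round(4),'inner y',abs(q[:,1]).min().round(4))
    return c
E
python3 -c "
from tips import *
tips()
s=camera('side'); save('s12',s['frame'][220:340,220:420],3)"
```

```text
Traceback (most recent call last):
  File "tips.py", line 3, in tips
    o=telemetry.get_obs();t=o['tcp_pos'];print(t.round(4),'grip',o['gripper_width'].round(3),'F',o['ft_force'].round(1))
                                                                 ^^^^^^^^^^^^^^^^^^^^^^^^
AttributeError: 'float' object has no attribute 'round'
```

```bash
sed -i "s/o\['gripper_width'\].round(3)/round(o['gripper_width'],3)/" tips.py
python3 -c "
from tips import *
tips()
s=camera('side'); save('s12',s['frame'][220:340,220:420],3)"
```

```text
[0.4425 0.3489 0.0124] grip 0.852 F [-0.   0.5  0.3]
-1 tip z rel 0.0466 world 0.059 inner y 0.005
1 tip z rel 0.0469 world 0.0592 inner y 0.005
```

View pics/s12.png

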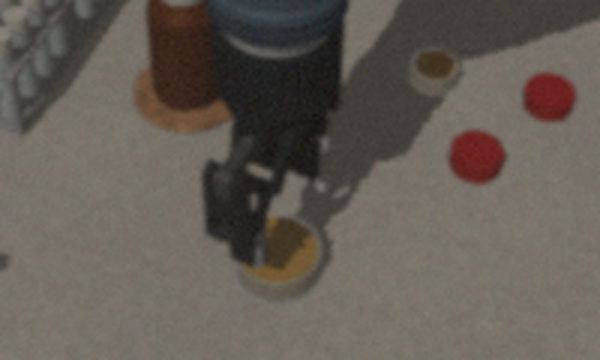

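```bash
python3 -c "
from tips import *
s=camera('side');P=cloud(s)
dark=(s['frame'].max(-1)<70)
m=dark&(abs(P[...,0]-.4425)<.02)&(P[...,1]>.37)&(P[...,1]<.42)&(P[...,2]>.004)
p=P[m];print(len(p),p.min(0).round(4),np.percentile(p[:,2],[0,1,3,5,10]).round(4),p.max(0).round(4))
c=camera('wrist');P=cloud(c);Q=P-np.array([.4425,.3489,.0124])
for s in(-1,1):
  m=(abs(Q[...,0])<.013)&(Q[...,1]*s>.03)&(abs(Q[...,1])<.06)&(c['range_z']>0)
  print(s,[ (round(z,3),int((m&(abs(Q[...,2]-z)<.002)).sum())) for z in np.arange(-.014,.06,.004)])
"
```

```text
3918 [0.4225 0.37   0.0563] [0.0563 0.0753 0.1063 0.1121 0.1343] [0.4625 0.4199 0.4531]
-1 [(np.float64(-0.014), 1333), (np.float64(-0.01), 174), (np.float64(-0.006), 0), (np.float64(-0.002), 0), (np.float64(0.002), 0), (np.float64(0.006), 0), (np.float64(0.01), 0), (np.float64(0.014), 0), (np.float64(0.018), 0), (np.float64(0.022), 0), (np.float64(0.026), 0), (np.float64(0.03), 0), (np.float64(0.034), 0), (np.float64(0.038), 2), (np.float64(0.042), 65), (np.float64(0.046), 140), (np.float64(0.05), 178), (np.float64(0.054), 210), (np.float64(0.058), 230)]
1 [(np.float64(-0.014), 1348), (np.float64(-0.01), 165), (np.float64(-0.006), 0), (np.float64(-0.002), 0), (np.float64(0.002), 0), (np.float64(0.006), 0), (np.float64(0.01), 0), (np.float64(0.014), 0), (np.float64(0.018), 0), (np.float64(0.022), 0), (np.float64(0.026), 0), (np.float64(0.03), 0), (np.float64(0.034), 0), (np.float64(0.038), 1), (np.float64(0.042), 62), (np.float64(0.046), 148), (np.float64(0.05), 179), (np.float64(0.054), 202), (np.float64(0.058), 232)]
```

Both cameras agree: the real tips are about 42 mm above the reported TCP at this opening. I continue down with care.

{"method": "arm_command", "body": {
  "claw": [1,1,1,1,1,1,1,1],
  "linear": [
    [0,0,8],
    [0,0,16],
    [0,0,24],
    [0,0,30],
    [0,0,34],
    [0,0,36],
    [0,0,36],
    [0,0,36]
  ],
  "twist": [
    [0,0,0],
    [0,0,0],
    [0,0,0],
    [0,0,0],
    [0,0,0],
    [0,0,0],
    [0,0,0],
    [0,0,0]
  ]
}}

```text
time_s: 22.07
tcp_pos: [0.4419, 0.3485, -0.0247]
eef_rot: [0.0, 1.0, 0.0, -0.0]
ft_force: [0.4, -0.2, 0.8]
gripper_width: 0.996
```

```bash
cat > tips.py <<'E'
from h import *
def tips():
    o=telemetry.get_obs();t=o['tcp_pos'];print(t.round(4),'grip',round(o['gripper_width'],3),'F',o['ft_force'].round(1))
    c=camera('wrist');P=cloud(c);Q=P-t
    d=c['frame'].max(-1)<75
    for s in(-1,1):
        m=d&(abs(Q[...,0])<.013)&(Q[...,1]*s>.012)&(abs(Q[...,1])<.06)&(c['range_z']>0)&(c['range_z']<.18)&(P[...,2]>.003)
        z=np.sort(Q[m][:,2]); print(s,len(z),'tip rel',z[[5,20,50]].round(4),'world',(z[20]+t[2]).round(4),'inner y',np.percentile(abs(Q[m][:,1]),[1,5]).round(4))
    return c
E
python3 -c "
from tips import *
c=tips(); save('w13',c['frame'])"
```

```text
[ 0.4419  0.3485 -0.0247] grip 0.996 F [ 0.4 -0.2  0.8]
-1 8347 tip rel [0.0458 0.0466 0.0479] world 0.0219 inner y [0.0125 0.0147]
1 8222 tip rel [0.0468 0.048  0.049 ] world 0.0233 inner y [0.0125 0.0146]
```

View pics/w13.png

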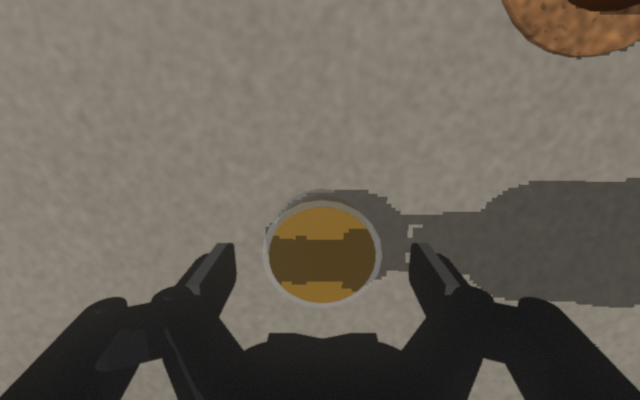

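The dish sits centred between the pads at (322,253), with the tips about 20 mm above the bench. Down 8 mm more, then close slowly.

{"method": "arm_command", "body": {
  "claw": [1,1,1,0.7,0.4,0.2,0.2,0.2],
  "linear": [
    [0,0,3],
    [0,0,6],
    [0,0,8],
    [0,0,8],
    [0,0,8],
    [0,0,8],
    [0,0,8],
    [0,0,8]
  ],
  "twist": [
    [0,0,0],
    [0,0,0],
    [0,0,0],
    [0,0,0],
    [0,0,0],
    [0,0,0],
    [0,0,0],
    [0,0,0]
  ],
  "force": 25
}}

```text
time_s: 22.78
tcp_pos: [0.442, 0.3486, -0.0324]
eef_rot: [-0.0, 1.0, 0.0, 0.0]
ft_force: [-0.8, 0.2, 1.4]
gripper_width: 0.692
```

{"method": "arm_command", "body": {
  "claw": [-0.2,-0.5,-1,-1,-1,-1],
  "linear": [
    [0,0,0],
    [0,0,0],
    [0,0,0],
    [0,0,0],
    [0,0,0],
    [0,0,0]
  ],
  "twist": [
    [0,0,0],
    [0,0,0],
    [0,0,0],
    [0,0,0],
    [0,0,0],
    [0,0,0]
  ]
}}

```text
time_s: 23.28
tcp_pos: [0.442, 0.3486, -0.0324]
eef_rot: [-0.0, 1.0, -0.0, 0.0]
ft_force: [0.0, -0.6, 3.3]
gripper_width: 0.689
```

```bash
python3 -c "
from tips import *
c=tips()"
```

```text
[ 0.442   0.3486 -0.0324] grip 0.689 F [ 0.  -0.6  3.3]
-1 13460 tip rel [0.0411 0.0424 0.0443] world 0.01 inner y [0.0131 0.0283]
1 13306 tip rel [0.0412 0.043  0.045 ] world 0.0106 inner y [0.0131 0.0282]
```

{"method": "arm_command", "body": {
  "claw": [-1,-1,-1,-1,-1,-1,-1,-1],
  "linear": [
    [0,0,-2],
    [0,0,-6],
    [0,0,-14],
    [0,0,-26],
    [0,0,-38],
    [0,0,-48],
    [0,0,-50],
    [0,0,-50]
  ],
  "twist": [
    [0,0,0],
    [0,0,0],
    [0,0,0],
    [0,0,0],
    [0,0,0],
    [0,0,0],
    [0,0,0],
    [0,0,0]
  ]
}}

```text
time_s: 24.0
tcp_pos: [0.4426, 0.3489, 0.0186]
eef_rot: [-0.001, 1.0, 0.0, 0.001]
ft_force: [-0.5, -0.4, -0.2]
gripper_width: 0.691
```

{"method": "arm_command", "body": {
  "claw": [-1,-1,-1,-1,-1,-1,-1,-1],
  "linear": [
    [0,5,0],
    [0,18,0],
    [0,38,0],
    [0,62,0],
    [0,88,0],
    [4,116,0],
    [12,144,0],
    [22,170,0]
  ],
  "twist": [
    [0,0,0],
    [0,0,0],
    [0,0,0],
    [0,0,0],
    [0,0,0],
    [0,0,0],
    [0,0,0],
    [0,0,0]
  ]
}}

```text
time_s: 24.67
tcp_pos: [0.4621, 0.1761, 0.0166]
eef_rot: [0.0, 1.0, 0.0, -0.001]
ft_force: [0.3, -0.7, 0.3]
gripper_width: 0.693
```

{"method": "arm_command", "body": {
  "claw": [-1,-1,-1,-1,-1,-1,-1,-1],
  "linear": [
    [14,26,0],
    [30,52,0],
    [48,78,0],
    [66,104,0],
    [82,128,0],
    [96,148,0],
    [106,163,0],
    [110,170,0]
  ],
  "twist": [
    [0,0,0],
    [0,0,0],
    [0,0,0],
    [0,0,0],
    [0,0,0],
    [0,0,0],
    [0,0,0],
    [0,0,0]
  ]
}}

```text
time_s: 25.33
tcp_pos: [0.5745, 0.0057, 0.0168]
eef_rot: [0.0, 1.0, -0.001, -0.0]
ft_force: [0.0, -0.0, -0.8]
gripper_width: 0.691
```

{"method": "arm_command", "body": {
  "claw": [-1,-1,-1,-1],
  "linear": [
    [0,0,0],
    [0,0,0],
    [0,0,0],
    [0,0,0]
  ],
  "twist": [
    [0,0,0],
    [0,0,0],
    [0,0,0],
    [0,0,0]
  ]
}}

```text
time_s: 25.67
tcp_pos: [0.5728, 0.0099, 0.0173]
eef_rot: [-0.0, 1.0, 0.001, -0.001]
ft_force: [0.2, 0.3, -0.8]
gripper_width: 0.693
```

```bash
python3 -c "
from w import *
o=telemetry.get_obs();print(o['gripper_width'],o['ft_force'])
c,P=look('w14',.045,.085)
m=(c['frame'].max(-1)<60)&(abs(P[...,2]-.008)<.005)&(np.hypot(P[...,0]-.574,P[...,1]-.0085)<.08)
u=cv2.connectedComponentsWithStats(m.astype(np.uint8)); m=u[1]==1+u[2][1:,4].argmax()
p=P[m]; print(len(p),p.min(0),p.max(0),cv2.minAreaRect((p[:,:2]*1000).astype(np.float32)))
"
```

```text
0.6933122854160595 [ 0.17166562  0.33661737 -0.77943744]
tcp [0.573  0.0099 0.0174] t 25.7167 bench [-0.0013 -0.0006  0.    ]
[323. 257.] 14427 z 0.0695 ctr [0.5725 0.0097] ext [0.061  0.0868] raycirc [0.5709 0.0101] r 0.0555
8547 [ 0.55853938 -0.03921654  0.00358529] [0.62497848 0.05574035 0.01014935] ((587.102783203125, 8.371524810791016), (66.7509994506836, 88.6905746459961), 6.8434014320373535)
```

View pics/w14.png

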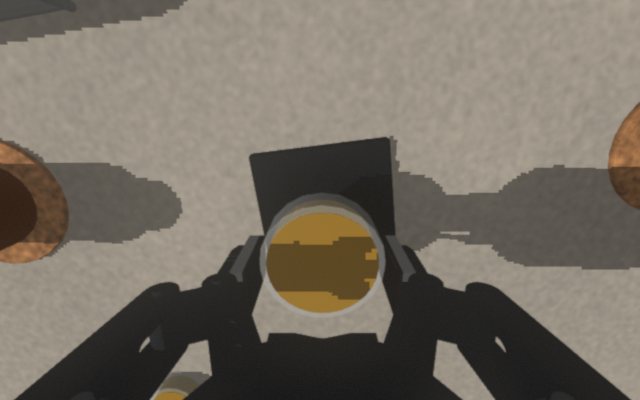

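The dish is held level at (320,262) over the tile; the bottle and vial discs are at either edge of the view. I correct 1.5 mm each way and lower.

{"method": "arm_command", "body": {
  "claw": [-1,-1,-1,-1,-1,-1,-1,-1],
  "linear": [
    [1.5,1.5,6],
    [1.5,1.5,15],
    [1.5,1.5,24],
    [1.5,1.5,31],
    [1.5,1.5,36],
    [1.5,1.5,38],
    [1.5,1.5,39],
    [1.5,1.5,39]
  ],
  "twist": [
    [0,0,0],
    [0,0,0],
    [0,0,0],
    [0,0,0],
    [0,0,0],
    [0,0,0],
    [0,0,0],
    [0,0,0]
  ]
}}

```text
time_s: 26.38
tcp_pos: [0.5753, 0.007, -0.0219]
eef_rot: [-0.0, 1.0, -0.0, -0.0]
ft_force: [0.3, 0.9, -1.2]
gripper_width: 0.692
```

{"method": "arm_command", "body": {
  "claw": [-1,-1,-1,-1,-1],
  "linear": [
    [0,0,0.5],
    [0,0,1],
    [0,0,1.5],
    [0,0,2],
    [0,0,2]
  ],
  "twist": [
    [0,0,0],
    [0,0,0],
    [0,0,0],
    [0,0,0],
    [0,0,0]
  ]
}}

```text
time_s: 26.8
tcp_pos: [0.5754, 0.007, -0.0235]
eef_rot: [0.0, 1.0, 0.0, 0.0]
ft_force: [0.9, 0.5, -0.5]
gripper_width: 0.685
```

{"method": "arm_command", "body": {
  "claw": [-1,-1,-1,-1],
  "linear": [
    [0,0,0.4],
    [0,0,0.8],
    [0,0,0.8],
    [0,0,0.8]
  ],
  "twist": [
    [0,0,0],
    [0,0,0],
    [0,0,0],
    [0,0,0]
  ]
}}

```text
time_s: 27.13
tcp_pos: [0.5754, 0.007, -0.0244]
eef_rot: [0.0, 1.0, 0.0, 0.0]
ft_force: [0.4, -0.1, -0.6]
gripper_width: 0.689
```

{"method": "arm_command", "body": {
  "claw": [-1,-1,-1,-1,-1],
  "linear": [
    [-0.7,-1.2,0],
    [-0.7,-1.2,0.3],
    [-0.7,-1.2,0.7],
    [-0.7,-1.2,1],
    [-0.7,-1.2,1]
  ],
  "twist": [
    [0,0,0],
    [0,0,0],
    [0,0,0],
    [0,0,0],
    [0,0,0]
  ]
}}

```text
time_s: 27.55
tcp_pos: [0.5746, 0.0083, -0.0244]
eef_rot: [0.0, 1.0, 0.0, 0.0]
ft_force: [-2.8, 1.1, 7.9]
gripper_width: 0.691
```

Seated. Release and rise clear.

{"method": "arm_command", "body": {
  "claw": [0.4,0.5,0.7,0.9,1,1,1,1],
  "linear": [
    [0,0,-0.5],
    [0,0,-0.5],
    [0,0,-0.5],
    [0,0,-0.5],
    [0,0,-0.5],
    [0,0,-0.5],
    [0,0,-15],
    [0,0,-40]
  ],
  "twist": [
    [0,0,0],
    [0,0,0],
    [0,0,0],
    [0,0,0],
    [0,0,0],
    [0,0,0],
    [0,0,0],
    [0,0,0]
  ]
}}

```text
time_s: 28.22
tcp_pos: [0.572, 0.0086, 0.0122]
eef_rot: [-0.001, 1.0, -0.0, -0.003]
ft_force: [0.7, -0.4, -0.3]
gripper_width: 1.002
```

{"method": "arm_command", "body": {
  "claw": [1,1,1,1,1,1,1],
  "linear": [
    [0,0,-35],
    [0,0,-70],
    [0,0,-95],
    [0,0,-105],
    [0,0,-105],
    [0,0,-105],
    [0,0,-105]
  ],
  "twist": [
    [0,0,0],
    [0,0,0],
    [0,0,0],
    [0,0,0],
    [0,0,0],
    [0,0,0],
    [0,0,0]
  ]
}}

```text
time_s: 28.8
tcp_pos: [0.5732, 0.0085, 0.1176]
eef_rot: [-0.0, 1.0, -0.0, -0.002]
ft_force: [-0.5, -0.4, -0.9]
gripper_width: 1.0
```

```bash
cat > tile.py <<'E'
from w import *
def tile():
    c,P=look('tile%d'%np.random.randint(9999),.023,.035)
    m=(c['frame'].max(-1)<60)&(abs(P[...,2]-.008)<.005)&(np.hypot(P[...,0]-.574,P[...,1]-.0085)<.08)
    m=cv2.morphologyEx(m.astype(np.uint8),cv2.MORPH_OPEN,np.ones((3,3)))
    p=P[m>0]; print(len(p),cv2.minAreaRect((p[:,:2]*1000).astype(np.float32)))
tile()
E
python3 tile.py
```

```text
tcp [0.5731 0.0085 0.1173] t 28.85 bench [-0.0013 -0.0005  0.0002]
[562.  18.] 394 z 0.0292 ctr [ 0.7123 -0.1866] ext [0.0239 0.0234] raycirc [ 0.7121 -0.1859] r 0.0142
[571. 134.] 318 z 0.0288 ctr [ 0.6188 -0.2135] ext [0.0263 0.0138] raycirc [ 0.6205 -0.2131] r 0.0114
[105. 169.] 528 z 0.0293 ctr [0.5829 0.214 ] ext [0.0521 0.0293] raycirc [0.5844 0.2184] r 0.0219
[323. 182.] 3120 z 0.0279 ctr [0.5745 0.0083] ext [0.0597 0.0586] raycirc [0.5759 0.0081] r 0.0220
4377 ((575.9378051757812, 6.889259338378906), (88.22592163085938, 88.61542510986328), 7.411294937133789)
```

The large dish is at (.5745,.0083), within 2 mm of the measured tile centre (.576,.007). Now the small dish.

{"method": "arm_command", "body": {
  "claw": [1,1,1,1,1,1,1,1],
  "linear": [
    [-16,-12,0],
    [-45,-34,0],
    [-75,-57,0],
    [-105,-79,0],
    [-132,-99,0],
    [-152,-114,10],
    [-160.5,-121,25],
    [-160.5,-121,40]
  ],
  "twist": [
    [0,0,0],
    [0,0,0],
    [0,0,0],
    [0,0,0],
    [0,0,0],
    [0,0,0],
    [0,0,0],
    [0,0,0]
  ]
}}

```text
time_s: 29.52
tcp_pos: [0.4105, 0.1308, 0.078]
eef_rot: [-0.0, 1.0, 0.001, -0.002]
ft_force: [-0.3, 0.1, -0.4]
gripper_width: 1.0
```

{"method": "arm_command", "body": {
  "claw": [1,1,1,1,1,1],
  "linear": [
    [0,0,10],
    [0,0,15],
    [0,0,15],
    [0,0,15],
    [0,0,15],
    [0,0,15]
  ],
  "twist": [
    [0,0,0],
    [0,0,0],
    [0,0,0],
    [0,0,0],
    [0,0,0],
    [0,0,0]
  ]
}}

```text
time_s: 30.02
tcp_pos: [0.4147, 0.1291, 0.065]
eef_rot: [-0.0, 1.0, -0.0, 0.0]
ft_force: [-0.4, -0.1, -0.3]
gripper_width: 0.993
```

```bash
python3 -c "
from w import *
look('w15',.012,.02)"
```

```text
tcp [0.4147 0.1291 0.0651] t 30.0667 bench [-0.0013 -0.0006 -0.    ]
[486.   9.] 188 z 0.0161 ctr [0.5491 0.0174] ext [0.0092 0.0251] raycirc [0.5487 0.0188] r 0.0131
[323. 200.] 1822 z 0.0158 ctr [0.4125 0.1286] ext [0.0392 0.0387] raycirc [0.4133 0.1289] r 0.0175
[247. 266.] 925 z 0.0158 ctr [0.3525 0.1932] ext [0.0396 0.0247] raycirc [0.3542 0.1979] r 0.0152
[337. 296.] 1397 z 0.0158 ctr [0.3219 0.1154] ext [0.04   0.0385] raycirc [0.3235 0.1157] r 0.0156
```

View pics/w15.png

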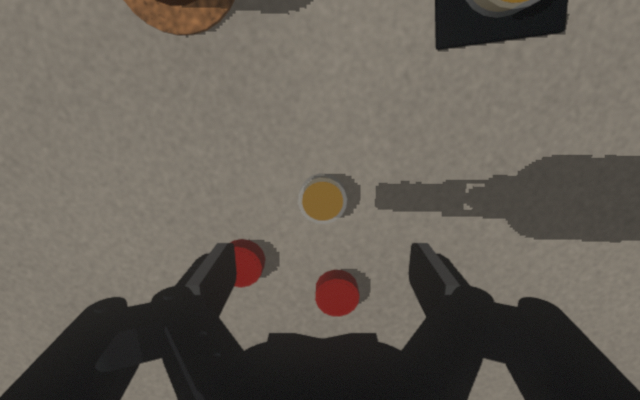

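The amber small dish is at (323,200) between the pads. The reds at (245,263) and (337,293) stay clear of the finger path. I descend.

{"method": "arm_command", "body": {
  "claw": [1,1,1,1,1,0.7,0.4,0.2],
  "linear": [
    [-1.5,0,15],
    [-1.5,0,35],
    [-1.5,0,55],
    [-1.5,0,72],
    [-1.5,0,84],
    [-1.5,0,91],
    [-1.5,0,94],
    [-1.5,0,94]
  ],
  "twist": [
    [0,0,0],
    [0,0,0],
    [0,0,0],
    [0,0,0],
    [0,0,0],
    [0,0,0],
    [0,0,0],
    [0,0,0]
  ]
}}

```text
time_s: 30.73
tcp_pos: [0.4127, 0.1292, -0.0295]
eef_rot: [0.0, 1.0, -0.0, -0.0]
ft_force: [0.3, -0.6, -0.6]
gripper_width: 0.61
```

{"method": "arm_command", "body": {
  "claw": [0.1,0.1,0.1,0.1],
  "linear": [
    [0,0,0],
    [0,0,0],
    [0,0,0],
    [0,0,0]
  ],
  "twist": [
    [0,0,0],
    [0,0,0],
    [0,0,0],
    [0,0,0]
  ]
}}

```text
time_s: 31.07
tcp_pos: [0.4132, 0.1293, -0.0288]
eef_rot: [-0.0, 1.0, 0.0, 0.001]
ft_force: [0.0, 0.4, -0.2]
gripper_width: 0.55
```

```bash
python3 -c "
from tips import *
c=tips()"
```

```text
[ 0.4132  0.1293 -0.0288] grip 0.55 F [ 0.   0.4 -0.2]
-1 14838 tip rel [0.0354 0.0367 0.0391] world 0.0079 inner y [0.0139 0.0236]
1 14750 tip rel [0.0384 0.0394 0.0407] world 0.0105 inner y [0.0139 0.0236]
```

{"method": "arm_command", "body": {
  "claw": [0.1,0.0,-0.2,-0.5,-1,-1,-1,-1],
  "linear": [
    [0,0,2],
    [0,0,2],
    [0,0,2],
    [0,0,2],
    [0,0,2],
    [0,0,2],
    [0,0,2],
    [0,0,2]
  ],
  "twist": [
    [0,0,0],
    [0,0,0],
    [0,0,0],
    [0,0,0],
    [0,0,0],
    [0,0,0],
    [0,0,0],
    [0,0,0]
  ],
  "force": 22
}}

```text
time_s: 31.78
tcp_pos: [0.4126, 0.1292, -0.0313]
eef_rot: [0.0, 1.0, 0.0, -0.0]
ft_force: [-1.1, -0.7, 5.2]
gripper_width: 0.458
```

{"method": "arm_command", "body": {
  "claw": [-1,-1,-1,-1,-1,-1,-1,-1],
  "linear": [
    [0,0,-2],
    [0,0,-6],
    [0,0,-16],
    [0,0,-30],
    [0,0,-46],
    [0,0,-58],
    [0,0,-64],
    [0,0,-65]
  ],
  "twist": [
    [0,0,0],
    [0,0,0],
    [0,0,0],
    [0,0,0],
    [0,0,0],
    [0,0,0],
    [0,0,0],
    [0,0,0]
  ]
}}

```text
time_s: 32.45
tcp_pos: [0.4137, 0.1293, 0.0348]
eef_rot: [-0.0, 1.0, 0.0, 0.001]
ft_force: [0.7, -0.5, -1.0]
gripper_width: 0.457
```

{"method": "arm_command", "body": {
  "claw": [-1,-1,-1,-1,-1,-1,-1,-1],
  "linear": [
    [6,4,0],
    [22,16,0],
    [46,34,0],
    [74,56,0],
    [104,78,0],
    [130,98,0],
    [150,113,0],
    [161,121,0]
  ],
  "twist": [
    [0,0,0],
    [0,0,0],
    [0,0,0],
    [0,0,0],
    [0,0,0],
    [0,0,0],
    [0,0,0],
    [0,0,0]
  ]
}}

```text
time_s: 33.12
tcp_pos: [0.5763, 0.0053, 0.0323]
eef_rot: [0.0, 1.0, -0.001, 0.0]
ft_force: [0.1, 0.6, -0.2]
gripper_width: 0.457
```

{"method": "arm_command", "body": {
  "claw": [-1,-1,-1,-1],
  "linear": [
    [0,0,0],
    [0,0,0],
    [0,0,0],
    [0,0,0]
  ],
  "twist": [
    [0,0,0],
    [0,0,0],
    [0,0,0],
    [0,0,0]
  ]
}}

```text
time_s: 33.45
tcp_pos: [0.5722, 0.009, 0.033]
eef_rot: [-0.0, 1.0, 0.0, -0.001]
ft_force: [-0.6, 0.2, -0.3]
gripper_width: 0.453
```

```bash
python3 -c "
from cork import *
c=camera('wrist');P=cloud(c);f=c['frame'];hsv=cv2.cvtColor(f,cv2.COLOR_RGB2HSV)
o=telemetry.get_obs();print(o['tcp_pos'],o['gripper_width'],o['ft_force'])
am=(hsv[...,1]>90)&(hsv[...,0]<30)&(hsv[...,0]>2)
m=am&(P[...,2]>.05)&(P[...,2]<.11)&(np.hypot(P[...,0]-.574,P[...,1]-.008)<.05)
p=P[m];print('small',len(p),((p.min(0)+p.max(0))/2).round(4),np.ptp(p,0).round(4),np.polyfit(p[:,1],p[:,2],1).round(3),np.polyfit(p[:,0],p[:,2],1).round(3))
save('w16',f)"
```

```text
[0.57248463 0.00905328 0.03324456] 0.45645373884169005 [ 0.09706002 -0.21523974 -0.58810268]
small 3309 [0.5741 0.0087 0.0725] [0.0368 0.0347 0.0192] [0.002 0.08 ] [-0.119  0.148]
```

View pics/w16.png

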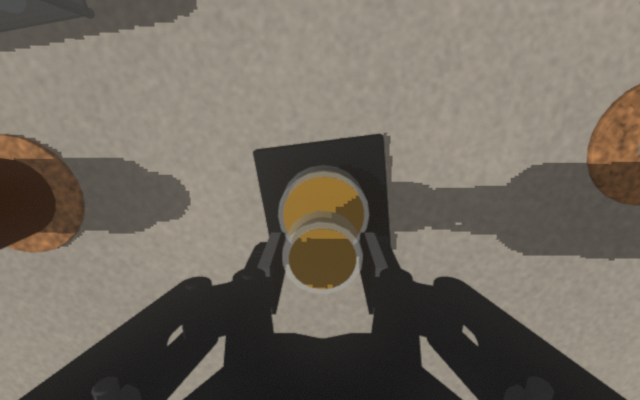

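The small dish is held flat at (322,260), above the large one at (322,210). I shift 2 mm ahead and lower.

{"method": "arm_command", "body": {
  "claw": [-1,-1,-1,-1,-1,-1,-1,-1],
  "linear": [
    [1.5,0.5,5],
    [1.5,0.5,13],
    [1.5,0.5,21],
    [1.5,0.5,28],
    [1.5,0.5,32],
    [1.5,0.5,33.5],
    [1.5,0.5,34],
    [1.5,0.5,34]
  ],
  "twist": [
    [0,0,0],
    [0,0,0],
    [0,0,0],
    [0,0,0],
    [0,0,0],
    [0,0,0],
    [0,0,0],
    [0,0,0]
  ]
}}

```text
time_s: 34.17
tcp_pos: [0.5752, 0.0077, -0.0005]
eef_rot: [-0.0, 1.0, 0.0, -0.0]
ft_force: [0.1, -0.2, -0.3]
gripper_width: 0.454
```

{"method": "arm_command", "body": {
  "claw": [-1,-1,-1,-1,-1],
  "linear": [
    [0,0,0.5],
    [0,0,1],
    [0,0,1.5],
    [0,0,1.5],
    [0,0,1.5]
  ],
  "twist": [
    [0,0,0],
    [0,0,0],
    [0,0,0],
    [0,0,0],
    [0,0,0]
  ]
}}

```text
time_s: 34.58
tcp_pos: [0.5752, 0.0077, -0.0018]
eef_rot: [0.0, 1.0, 0.0, 0.0]
ft_force: [-0.2, 0.4, -0.4]
gripper_width: 0.453
```

{"method": "arm_command", "body": {
  "claw": [-1,-1,-1,-1],
  "linear": [
    [-0.7,-0.6,0.4],
    [-0.7,-0.6,0.8],
    [-0.7,-0.6,0.8],
    [-0.7,-0.6,0.8]
  ],
  "twist": [
    [0,0,0],
    [0,0,0],
    [0,0,0],
    [0,0,0]
  ]
}}

```text
time_s: 34.92
tcp_pos: [0.5744, 0.0083, -0.0027]
eef_rot: [0.0, 1.0, 0.0, -0.0]
ft_force: [0.2, 0.2, -0.1]
gripper_width: 0.458
```

{"method": "arm_command", "body": {
  "claw": [-1,-1,-1,-1],
  "linear": [
    [0,0,0.4],
    [0,0,0.7],
    [0,0,0.7],
    [0,0,0.7]
  ],
  "twist": [
    [0,0,0],
    [0,0,0],
    [0,0,0],
    [0,0,0]
  ]
}}

```text
time_s: 35.25
tcp_pos: [0.5745, 0.0083, -0.0033]
eef_rot: [0.0, 1.0, 0.0, 0.0]
ft_force: [-0.6, 0.0, 1.1]
gripper_width: 0.455
```

{"method": "arm_command", "body": {
  "claw": [-1,-1,-1],
  "linear": [
    [0,0,0.4],
    [0,0,0.4],
    [0,0,0.4]
  ],
  "twist": [
    [0,0,0],
    [0,0,0],
    [0,0,0]
  ]
}}

```text
time_s: 35.5
tcp_pos: [0.5745, 0.0083, -0.0033]
eef_rot: [0.0, 1.0, 0.0, 0.0]
ft_force: [-1.8, 0.6, 5.6]
gripper_width: 0.454
```

{"method": "arm_command", "body": {
  "claw": [0,0.1,0.3,0.6,0.9,1,1,1],
  "linear": [
    [0,0,0],
    [0,0,0],
    [0,0,0],
    [0,0,0],
    [0,0,0],
    [0,0,0],
    [0,0,-12],
    [0,0,-35]
  ],
  "twist": [
    [0,0,0],
    [0,0,0],
    [0,0,0],
    [0,0,0],
    [0,0,0],
    [0,0,0],
    [0,0,0],
    [0,0,0]
  ]
}}

```text
time_s: 36.17
tcp_pos: [0.5719, 0.0087, 0.0289]
eef_rot: [-0.001, 1.0, -0.0, -0.003]
ft_force: [-0.3, 0.7, 0.2]
gripper_width: 0.997
```

{"method": "arm_command", "body": {
  "claw": [1,1,1,1,1,1,1,1],
  "linear": [
    [0,0,-35],
    [0,0,-70],
    [0,0,-100],
    [0,0,-120],
    [0,0,-130],
    [0,0,-130],
    [0,0,-130],
    [0,0,-130]
  ],
  "twist": [
    [0,0,0],
    [0,0,0],
    [0,0,0],
    [0,0,0],
    [0,0,0],
    [0,0,0],
    [0,0,0],
    [0,0,0]
  ]
}}

```text
time_s: 36.83
tcp_pos: [0.5733, 0.0085, 0.1592]
eef_rot: [-0.0, 1.0, -0.0, -0.002]
ft_force: [-0.1, 0.3, -1.2]
gripper_width: 1.001
```

```bash
python3 -c "
from w import *
look('w17',.040,.05)
look('w17b',.024,.032)
look('w17c',.1185,.13)
look('w17d',.0605,.0625,'wrist')
c=camera('wrist'); save('w18',c['frame'])"
```

```text
tcp [0.5732 0.0085 0.159 ] t 36.8833 bench [-0.0013 -0.0005  0.0003]
[537.  18.] 264 z 0.0447 ctr [ 0.7174 -0.1806] ext [0.0272 0.011 ] raycirc [ 0.717  -0.1791] r 0.0132
[564.  37.] 164 z 0.0423 ctr [ 0.7018 -0.2064] ext [0.0041 0.03  ] raycirc [ 0.7027 -0.2078] r 0.0111
[626.  46.] 412 z 0.0452 ctr [ 0.6947 -0.2585] ext [0.0137 0.0301] raycirc [ 0.6969 -0.2584] r 0.0113
[550. 131.] 188 z 0.0448 ctr [ 0.6189 -0.2128] ext [0.025  0.0131] raycirc [ 0.6194 -0.2149] r 0.0104
[124. 164.] 311 z 0.0450 ctr [0.5843 0.2116] ext [0.0475 0.0231] raycirc [0.5855 0.2141] r 0.0194
[323. 176.] 1174 z 0.0439 ctr [0.5746 0.0079] ext [0.0393 0.0386] raycirc [0.5751 0.0081] r 0.0143
tcp [0.5732 0.0085 0.1591] t 36.9333 bench [-0.0013 -0.0005  0.0003]
[525.  20.] 195 z 0.0281 ctr [ 0.7199 -0.1792] ext [0.0321 0.0084] raycirc [ 0.7196 -0.1785] r 0.0141
[134. 160.] 195 z 0.0280 ctr [0.585  0.2104] ext [0.0454 0.0214] raycirc [0.5861 0.2121] r 0.0176
[323. 168.] 1179 z 0.0278 ctr [0.5746 0.0083] ext [0.059  0.0588] raycirc [0.5756 0.0081] r 0.0204
tcp [0.5734 0.0085 0.1593] t 36.9833 bench [-0.0013 -0.0005  0.0003]
[ 30. 193.] 2055 z 0.1226 ctr [0.5804 0.2285] ext [0.0376 0.0379] raycirc [0.5798 0.2282] r 0.0217
tcp [0.5736 0.0085 0.1596] t 37.0333 bench [-0.0013 -0.0005  0.0003]
```

View pics/w18.png

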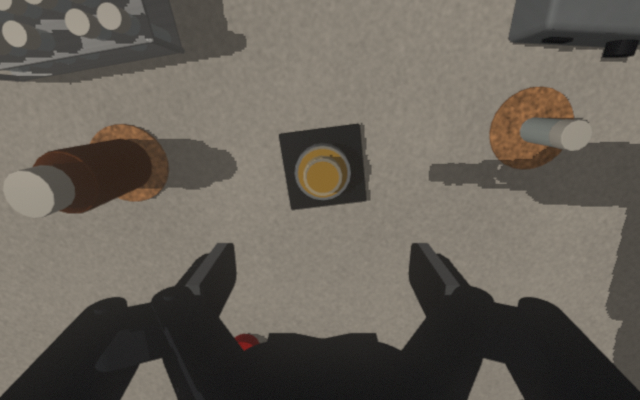

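All four are in place: bottle upright on its disc (130,160), the two dishes stacked on the tile (323,175), vial upright on its disc (535,128). The gripper is clear, so I hand in.

```bash
python3 -c "
from h import *
print(env.hand_in()); print(telemetry.get_obs()['time_s'])"
```

```text
the job is handed in; nothing more can be done
None
the job is handed in; nothing more can be done
```

The layout is finished and handed in at about 37 s of the 112 s allowed. I placed things in the order asked: bottle on the rack disc, vial on the mixer disc, large dish on the tile, small dish on top of it.

**Last checks (wrist camera):**
- **Bottle:** cap centre about (0.580, 0.229), disc centre (0.580, 0.230). Its top is at 123 mm, so it stands upright.
- **Vial:** (0.619, -0.221), disc centre (0.619, -0.221). The final picture shows it upright.
- **Large dish:** (0.5746, 0.0083). The tile centre came out between (0.574, 0.009) and (0.576, 0.007) depending on the view, so it is about 2 mm off at most.
- **Small dish:** within 0.5 mm of the large dish's centre, flat, top at 44 mm.
- **Dish stack and red look-alikes:** I never reached for or touched them.

**What went wrong or disagreed:**
- **Fingertips:** both cameras put the open fingertips about 43 mm behind the reported TCP, not the 13 mm in the description. So the first grip on the bottle closed on its shoulder (about 8 N upward). I released it without tipping the bottle and took it by the cap. The dishes were gripped using the measured tip height.
- **Final vial check:** the last height-filtered search for the vial cap came back empty because the height band was too narrow. I relied on the measurement taken right after placing it and on the final picture.

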